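Pull down the bread-cupboard hatch with the hooked pole

ROBOT

A 7-joint arm with a two-finger parallel gripper is mounted at the origin on the work surface. World frame = base frame: x ahead of the robot, y to its left, z up, the work surface at z = 0. Lengths are in m, angles in rad, forces in N, time in s.
With the tool pointing down it reaches from about 0.4 to 0.9 m from the base axis. Payload 5.5 kg.
Tool frame: the origin (TCP) lies midway between the tips of the shut fingers; the grasp point (between the pads) lies 19 mm behind it (manip.grip_depth is the distance from the TCP to the grasp point, in m); z points along the fingers, y is the line along which they close (so a half turn about z gives the same grasp; the last joint's range is limited). The gripper opens to 92 mm and grips with 3 to 60 N. Pads are 19 mm wide; open, the fingers measure 130 mm over their backs; the gripper's body (75 mm by 190 mm) begins 47 mm behind the grasp point.
Start: joints at [1.404, 0.501, -0.427, 1.55, 0.221, 1.138, -0.21], TCP at [0.271, -0.591, 0.203] pointing down, gripper open.
Joint ranges: [-2.88, 2.88], [-0.31, 2.03], [-1.54, 1.56], [0.2, 2.42], [-1.41, 4.55], [0.19, 2.02], [-2.57, 2.57]. Speed limits (rad/s): [2.57, 2.57, 3.14, 3.14, 3.14, 3.14, 3.14].

INTERFACE

Orientations are given as a unit quaternion [x, y, z, w].
In Python, from bench import manip, effector, viewer gives the robot as it stands. Calls block until the motion is done:
- manip.move_pose(position, orientation): joint-space move of the TCP to a pose.
- manip.servo_line(position, ori=None, vel=0.15): straight line of the TCP; ori=None keeps the orientation; vel is the mean speed in m/s.
- manip.movej(angles): joint-space move.
- effector.open_jaws() and effector.close(f_grip=None): open the fingers fully, or close them until they stop; f_grip is the grip in N (None keeps the last).
- manip.sleep(seconds).
- manip.solve_ik(position, orientation): joint angles nearest the present ones, or None.
- viewer.get_image(name): name is "scene" or "top" or "wrist"; returns the picture (480x640x3 uint8, red, green, blue); there is no depth.
- viewer.get_calibration(name): a dict with "vfov" (degrees; the focal length in pixels is half the picture's height over the tangent of half this angle, whatever the lens; pixels are square), "cx", "cy" (the principal point, pixels), "eye" and "attitude" of the camera in the world. Camera axes: x right, y down, z forward; pixel columns grow to the right and rows downward; lengths in m; the calibration is good to about 2 mm. A picture is of the moment at which its call begins: read the wrist's pose just before it. get_calibration takes no time and is no camera call; for the wrist camera it gives the pose at the moment of the call.
A pose or a line that the arm cannot do raises manip.PlanningError and nothing moves.
- manip.hand_in(): hands the job in; it is judged then, once.
Readings, each from a call of its own:
- manip.current_clock(): time.
- manip.current_q(): joint angles.
- manip.current_joint_velocities(): joint speeds.
- manip.current_tau(): joint torques, N m.
- manip.current_tool_pos(): TCP position.
- manip.current_tcp_rot(): TCP orientation.
- manip.current_force(): force on the tool from outside, world axes, zero at the start.
- manip.current_wrist_torque(): the same for the moment, N m.
- manip.current_finger_gap(): finger opening in m.
- manip.current_gripper_force(): force on a finger pad.
Only numpy, scipy, OpenCV 4.12 (cv2) and the standard library are available. Lean on these libraries where they do the work, as an engineer would, in place of code of your own. Each camera call takes 0.05 s, during which the arm holds its last target. There are 200 camera calls.

TASK

Take the hooked pole from its stand, drop its hook into the brass ring at the top of the bread cupboard's white hatch and pull the hatch all the way down to its stop, without touching the hatch with the gripper or arm. Then unhook the pole, leaving the hatch down, and lay the pole back on its stand, hook hanging down, in both notches and about centred as it was.

Things in the scene. Friction and masses are not known exactly. Their poses are not given: they have to be found in the camera images.
- hook_pole: Sizes in mm. Pale wooden bar 320 long, 18 x 18, red tail band, 0.12 kg. Origin: on its centreline at the grip point; x to the hook end, z up. Wood from x -170 to +150; balance near x +25. A steel rod (8 thick) runs on to x +190 and turns straight down there, tip at z -79: the hook. Starts level across the stand's notches, origin 99 above the counter, hook hanging free beyond the stand.
- pole_stand: Sizes in mm. Dark wood stand, fixed. Origin: centre of underside; x along the pole, towards its hook; z up. Base 220 x 90 x 12. Posts at x +/-85, 16 thick, 75 wide, top 110 up, each with an open notch 43 wide, 20 deep, floor 90 up. The bar lies on both notch floors: its centreline is then 99 up, its origin near x = y = 0 (within 16).
- hatch: Sizes in mm. White front panel of the blue bread cupboard, 280 wide, 170 high, 12 thick. Origin: middle of the bottom hinge line, on the front face, 50 above the counter. y along the hinge; shut: z up, -x outwards. It opens top outwards and down about y; z tilts by the opening angle: 0 to 0.12 rad at start, stop at 1.0. Stiff hinge: stays where left, needs about 2 N at the ring.
- hatch_ring (a point): Sizes in mm. Centre of the brass ring at the hatch's top, turning with the hatch (same axes); in the hatch's frame x -32, y 0, z +175. Inner diameter 42, bar 6 thick. It lies nearly flat, open to a prong from above: shut, it slopes up outwards by 25 degrees; at the stop down outwards by 32, and an upright prong still passes in and out.
Not all that is in view belongs to the job. Leave any red look-alike of the pole_stand alone.

How it is judged:
On the way, in this order (a step that is already met when the one before it is completed fails the run):
1. the hook is down in the ring while the hatch is still up (x of hatch_ring in the frame of hook_pole between 0.16 and 0.22 m and y of hatch_ring in the frame of hook_pole between -0.028 and 0.028 m and z of hatch_ring in the frame of hook_pole between -0.085 and -0.005 m and angle between hatch's own z axis and vertical below 0.35 rad), for 0.1 s.
2. the hatch is pulled down with the hook in the ring (x of hatch_ring in the frame of hook_pole between 0.16 and 0.22 m and y of hatch_ring in the frame of hook_pole between -0.028 and 0.028 m and z of hatch_ring in the frame of hook_pole between -0.085 and -0.005 m and angle between hatch's own z axis and vertical above 0.85 rad), for 0.1 s.
At the end, for the whole second after the job is handed in: The hatch rests at least 0.85 rad open (stop at 1.0); the pole lies at rest and level in both notches of the stand, hook hanging down (within 10 degrees), its origin within 45 mm along and 25 mm across of the stand's centre and 90 to 108 mm above the counter (angle between hatch's own z axis and vertical above 0.85 rad and angular speed of hatch below 0.05 rad/s and x of hook_pole in the frame of pole_stand between -0.045 and 0.045 m and y of hook_pole in the frame of pole_stand between -0.025 and 0.025 m and z of hook_pole in the frame of pole_stand between 0.09 and 0.108 m and angle between the x axis of hook_pole and the x axis of pole_stand, either way round below 0.25 rad and angle between hook_pole's own z axis and vertical below 0.17 rad and linear speed of hook_pole below 0.02 m/s); the robot touches nothing.
It fails at once if the gripper or arm touches the hatch (contact force between any of the fingers, the arm and hatch above 1 N).
It also fails if it takes over 51 s, if anything falls off the work surface, if the arm or the gripper's body presses on something with over 40 N, if the wrist force passes 120 N, or if a joint passes its speed limit or range.

## Working session

There is one attempt and no reset: what is moved stays moved. The work goes in short steps, each a Python script; the robot and the scene stay as the last script left them, time stands still between calls to the robot, and variables do not carry over. Pictures are saved under pics/ and viewed, at most 13 in all, crops included, and the job is handed in when it is done.

```bash
mkdir -p pics; ls; python3 - <<'E'
from bench import manip, effector, viewer
import cv2
for n in("scene","top"):
    im=viewer.get_image(n); cv2.imwrite(f"pics/{n}0.png",im[:,:,::-1]); print(n,viewer.get_calibration(n))
print(viewer.get_calibration("wrist"),manip.current_tcp_rot(),manip.current_clock(),manip.grip_depth)
E
```

```text
pics
scene {'vfov': 56.2371746480756, 'cx': 317.79800722993895, 'cy': 233.3616368834221, 'eye': array([1.22746185, 0.1002207 , 0.90708923]), 'attitude': array([ 0.54511759,  0.73913778, -0.32326892, -0.22807752])}
top {'vfov': 42.37244027195128, 'cx': 316.9906052610192, 'cy': 242.29750732988094, 'eye': array([ 0.14825433, -0.14784999,  1.80829199]), 'attitude': array([ 0.71262296, -0.69559267,  0.06607044, -0.06288129])}
{'vfov': 66.94232123508058, 'cx': 322.46872923398524, 'cy': 238.54529036146263, 'eye': array([ 0.33552199, -0.5617016 ,  0.38453872]), 'attitude': array([ 0.83412103, -0.53532782, -0.07287534,  0.11115489])} [ 9.76989056e-01  2.13287628e-01 -1.63878858e-04 -8.62940119e-04] 0.1 0.0188
```

View pics/scene0.png

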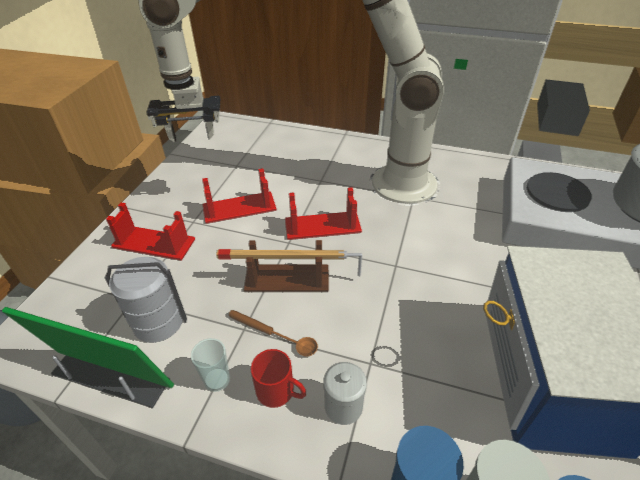

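View pics/top0.png

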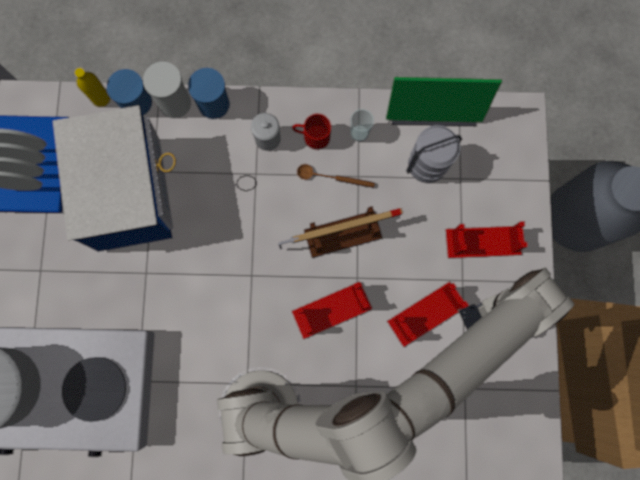

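The scene view shows the pole at (290,254), red tail at (223,254) and hook at (360,262), lying on the dark stand at (287,277). The brass ring is at (498,313) on the white hatch, and the hatch faces the pole's hook.

Possible mix-ups in the scene view:
- **Stand:** dark (287,277), against red look-alikes at (150,235), (238,200) and (323,215). I choose the dark one.
- **Pole:** (290,254), against the wooden spoon at (270,333). I choose the bar with the red tail and hook.
- **Ring:** brass (498,313), against the grey ring on the counter at (386,355). I choose the brass one.

```bash
cat > h.py <<'E'
import numpy as np, cv2
from bench import manip, effector, viewer
from scipy.spatial.transform import Rotation as R
def ray(cal,p,h=480):
    f=h/2/np.tan(np.radians(cal["vfov"])/2)
    d=R.from_quat(cal["attitude"]).apply([(p[0]-cal["cx"])/f,(p[1]-cal["cy"])/f,1.])
    return np.array(cal["eye"]),d/np.linalg.norm(d)
def plane(cal,p,z):
    e,d=ray(cal,p); return e+d*(z-e[2])/d[2]
def tri(rays):
    A=sum(np.eye(3)-np.outer(d,d) for e,d in rays); b=sum((np.eye(3)-np.outer(d,d))@e for e,d in rays)
    x=np.linalg.solve(A,b); return x,[round(float(np.linalg.norm(np.cross(x-e,d)))*1000,1) for e,d in rays]
def proj(cal,X,h=480):
    f=h/2/np.tan(np.radians(cal["vfov"])/2)
    v=R.from_quat(cal["attitude"]).inv().apply(np.asarray(X)-cal["eye"]); return v[:2]/v[2]*f+[cal["cx"],cal["cy"]]
E
python3 - <<'E'
import cv2,numpy as np
s=cv2.imread("pics/scene0.png");t=cv2.imread("pics/top0.png")
r=lambda i,x,y,w,h,k:cv2.resize(i[y:y+h,x:x+w],None,fx=k,fy=k,interpolation=cv2.INTER_CUBIC)
a=r(s,210,225,160,75,5)      # 800x375 
cv2.imwrite("pics/c1.png",np.vstack([a[:300],r(t,265,195,160,60,5)]))
cv2.imwrite("pics/c2.png",np.hstack([r(s,470,240,100,150,4),r(t,90,100,100,150,4)]))
E
```

```text
(no output)
```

View pics/c1.png

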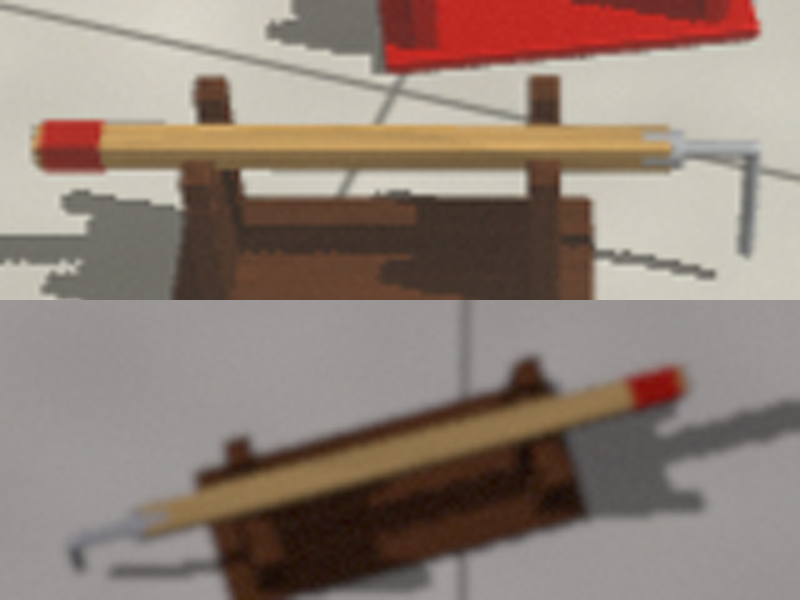

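View pics/c2.png

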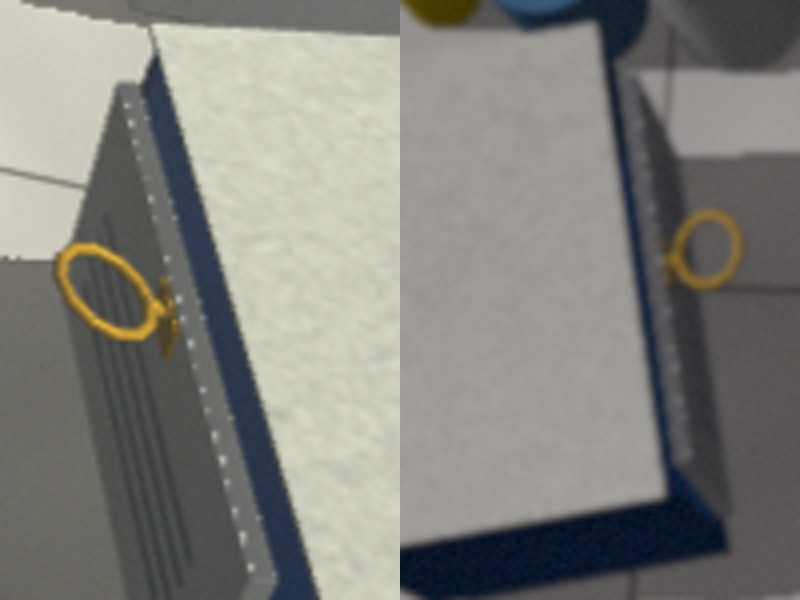

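The crops confirm the pole on the dark stand: tail band at scene (224,254) / top (396,213), hook bend at scene (361,255) / top (280,244). The brass ring centre is at scene (497,313) / top (167,162).

```bash
python3 - <<'E'
from h import *
np.set_printoptions(precision=4,suppress=True)
cs,ct=viewer.get_calibration("scene"),viewer.get_calibration("top")
S=cv2.imread("pics/scene0.png");T=cv2.imread("pics/top0.png")
def ring(im,x0,y0,w,h):
    hsv=cv2.cvtColor(im[y0:y0+h,x0:x0+w],cv2.COLOR_BGR2HSV); m=cv2.inRange(hsv,(12,110,90),(32,255,255))
    c=[c for c in cv2.findContours(m,cv2.RETR_CCOMP,cv2.CHAIN_APPROX_NONE)]
    cn,hi=c; inner=[k for k,q in zip(cn,hi[0]) if q[3]>=0]; inner=max(inner,key=cv2.contourArea)
    e=cv2.fitEllipse(inner); return np.array(e[0])+[x0,y0],e[1]
rs,rt=ring(S,480,290,40,40),ring(T,150,145,35,35); print(rs,rt)
X,res=tri([ray(cs,rs[0]),ray(ct,rt[0])]); print("ring",X,res)
for n,a,b in [("tailband",(224,254),(396.4,212.6)),("bend",(361,255),(280,244)),("hatchfar",(500.5,261),(90+225/4,100+70/4)),("cupcorner",(508,246),(140,106)),("tip",(210+745/5,225+255/5),(281,248))]:
    X,res=tri([ray(cs,a),ray(ct,b)]); print(n,X,res)
# pole by wood/red masks on plane z~.108 (top face)
def wood(im,cal,box):
    x,y,w,h=box; hsv=cv2.cvtColor(im[y:y+h,x:x+w],cv2.COLOR_BGR2HSV)
    m=cv2.inRange(hsv,(12,70,110),(28,255,255))
    n,l,st,_=cv2.connectedComponentsWithStats(m); k=1+st[1:,4].argmax(); p=np.argwhere(l==k)[:,::-1]+[x,y]
    P=np.array([plane(cal,q,.103)[:2] for q in p]); c=P.mean(0); u=np.linalg.svd(P-c)[2][0] if len(P)<3000 else None
    if u[1]<0:u=-u
    t=(P-c)@u; print("wood",len(p),c,np.degrees(np.arctan2(u[1],u[0])),np.ptp(t),c+u*t.max(),c+u*t.min())
wood(S,cs,(205,240,165,25)); wood(T,ct,(270,200,140,55))
a,b=plane(ct,(140,106),.225),plane(ct,(156.25,224),.225); print("cup edge",a,b,np.linalg.norm(a-b),np.degrees(np.arctan2(*(a-b)[[1,0]])))
a,b=plane(cs,(500.5,261),.222),plane(cs,(533,385),.222); print("hatch edge",a,b,np.linalg.norm(a-b),np.degrees(np.arctan2(*(a-b)[[1,0]])))
E
```

```text
(array([496.204 , 312.4543]), (12.88138198852539, 24.87174415588379)) (array([166.8251, 161.8762]), (13.53565788269043, 16.281579971313477))
ring [0.6491 0.2536 0.2224] [0.1, 0.1]
tailband [ 0.5549 -0.3739  0.098 ] [1.1, 1.1]
bend [ 0.4568 -0.0458  0.0949] [2.3, 2.3]
hatchfar [0.6979 0.2392 0.4078] [22.9, 22.9]
cupcorner [0.7082 0.2409 0.4507] [24.9, 24.9]
tip [ 0.4591 -0.0456  0.018 ] [1.3, 1.3]
wood 979 [ 0.5141 -0.2222] 106.62959317076505 0.28319290241981243 [ 0.4732 -0.0854] [ 0.5542 -0.3567]
wood 588 [ 0.5125 -0.2231] 106.64066660256935 0.279883196449149 [ 0.4721 -0.0882] [ 0.5523 -0.3563]
cup edge [0.8036 0.3359 0.225 ] [0.4789 0.269  0.225 ] 0.3316026838566518 11.640169924282542
hatch edge [0.5109 0.2587 0.222 ] [0.7813 0.3146 0.222 ] 0.27615874804824564 -168.32635667327372
```

```bash
cat >> h.py <<'E'
PY=np.radians(106.64); HY=np.radians(101.65)
P0=np.array([.5122,-.2245,.099]); RING=np.array([.6505,.2535,.2224])
OUT=np.array([np.sin(np.radians(11.65)),-np.cos(np.radians(11.65)),0]); GD=manip.grip_depth
def ori(yaw,flip): # tool z down, tool x along pole (or against it)
    return R.from_euler("z",yaw+np.pi*flip)*R.from_euler("x",np.pi)
def q(yaw,flip): return ori(yaw,flip).as_quat()
def tcp(p): return np.array(p)-[0,0,GD]      # pole origin -> TCP
def ringpos(th,th0=.07):
    o=lambda a:.032*np.cos(a)+.175*np.sin(a); h=lambda a:.05+.175*np.cos(a)-.032*np.sin(a)
    return RING+OUT*(o(th)-o(th0))+[0,0,h(th)-h(th0)]
def polefor(prong,depth,yaw=HY): # pole origin so that prong axis stands at point, depth below pole
    return np.array(prong)-.19*np.array([np.cos(yaw),np.sin(yaw),0])+[0,0,depth]
E
python3 - <<'E'
from h import *
np.set_printoptions(precision=3,suppress=True)
cs,ct=viewer.get_calibration("scene"),viewer.get_calibration("top")
wp=[("above",P0+[0,0,.1],PY),("grasp",P0,PY),("pre",polefor(RING,.115),HY),("in",polefor(RING,.04),HY),("end",polefor(ringpos(1.0)+.017*OUT,.04),HY)]
for f in(0,1):
    for n,p,y in wp: print(f,n,p,manip.solve_ik(tcp(p),q(y,f)))
# obstacles: can lid knob, mug rim, glass, jug: base contact pts & tops
for n,a,b in [("knob",(344,378),(264.5,124)),("mugrim",(272,364),(317,127)),("glassrim",(210,355),(361,119)),("jug top",(140,272),(437,140))]:
    print(n,*tri([ray(cs,a),ray(ct,b)]))
E
```

```text
0 above [ 0.512 -0.225  0.199] [ 1.054  0.473 -0.891  1.795  0.415  1.074  0.304]
0 grasp [ 0.512 -0.225  0.099] [ 0.977  0.598 -0.798  1.872  0.539  0.902  0.208]
0 pre [0.689 0.067 0.337] [ 0.475  0.684 -1.078  1.267  0.592  1.517 -0.322]
0 in [0.689 0.067 0.262] [ 0.511  0.768 -1.123  1.371  0.686  1.418 -0.391]
0 end [ 0.717 -0.067  0.158] [ 0.631  0.871 -1.     1.394  0.739  1.273 -0.214]
1 above [ 0.512 -0.225  0.199] [-0.466  0.571  1.135  1.843 -0.579  1.109 -1.968]
1 grasp [ 0.512 -0.225  0.099] [-0.312  0.638  0.906  1.915 -0.638  0.906 -1.937]
1 pre [0.689 0.067 0.337] [-0.83   0.822  1.354  1.321 -0.798  1.586 -2.527]
1 in [0.689 0.067 0.262] [-0.848  0.904  1.353  1.425 -0.878  1.492 -2.466]
1 end [ 0.717 -0.067  0.158] [-0.624  1.09   1.349  1.445 -1.061  1.435 -2.207]
knob [0.803 0.007 0.117] [0.8, 0.8]
mugrim [ 0.805 -0.143  0.097] [0.4, 0.4]
glassrim [ 0.829 -0.269  0.107] [1.6, 1.6]
jug top [ 0.737 -0.469  0.195] [4.3, 4.3]
```

```bash
python3 - <<'E'
from h import *
np.set_printoptions(precision=4,suppress=True)
manip.move_pose(tcp(P0+[0,0,.09]),q(PY,0))
manip.servo_line(tcp(P0),vel=.12)
effector.close(f_grip=58)
print(manip.current_finger_gap(),manip.current_gripper_force(),manip.current_tool_pos(),manip.current_clock())
manip.servo_line(tcp(P0+[0,0,.24]),vel=.2)
for n in("scene","top"): cv2.imwrite(f"pics/{n}1.png",viewer.get_image(n)[:,:,::-1])
manip.move_pose(tcp(polefor(RING,.12)+OUT*.06),q(HY,0))
manip.servo_line(tcp(polefor(RING,.12)),vel=.15)
print(manip.current_force(),manip.current_tool_pos(),tcp(polefor(RING,.12)),manip.current_clock())
for n in("scene","top"): cv2.imwrite(f"pics/{n}2.png",viewer.get_image(n)[:,:,::-1])
S=cv2.imread("pics/scene2.png");T=cv2.imread("pics/top2.png")
cs,ct=viewer.get_calibration("scene"),viewer.get_calibration("top")
B=polefor(RING,.12)+.19*np.array([np.cos(HY),np.sin(HY),0]); ps,pt=proj(cs,B),proj(ct,B)
print("expected bend",ps,pt,"tip",proj(cs,B-[0,0,.079]),proj(ct,B-[0,0,.079]))
c=[]
for im,p in((S,ps),(T,pt)):
    x,y=int(p[0])-50,int(p[1])-(50 if im is S else 60); c.append(cv2.resize(im[y:y+120,x:x+80],None,fx=5,fy=5,interpolation=cv2.INTER_CUBIC)); print(x,y)
cv2.imwrite("pics/c3.png",np.hstack(c))
E
```

```text
0.016468475003360968 57.99950301647186 [ 0.5122 -0.2245  0.0802] 3.7917
[-0.0423 -0.467  -1.7805] [0.6891 0.0659 0.3239] [0.6889 0.0674 0.3236] 6.9417
expected bend [514.5191 269.596 ] [155.626  146.3243] tip [501.9293 299.179 ] [163.2114 156.474 ]
464 219
105 86
```

View pics/c3.png

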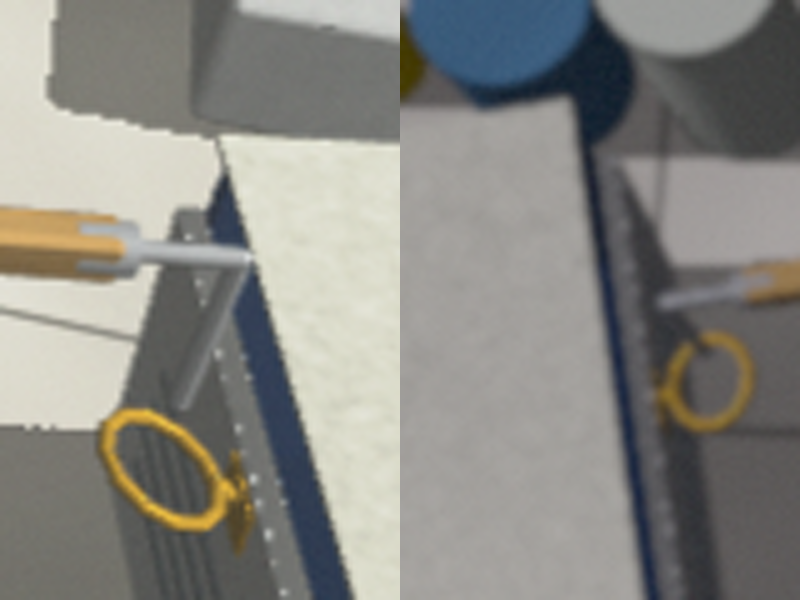

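The hook is above the ring: tip at scene (500.6,299.6) / top (166.4,156), bend at scene (513.4,270.4) / top (157,146).

```bash
python3 - <<'E'
from h import *
np.set_printoptions(precision=4,suppress=True)
cs,ct=viewer.get_calibration("scene"),viewer.get_calibration("top")
print("tip",*tri([ray(cs,(500.6,299.6)),ray(ct,(166.4,156))]),"bend",*tri([ray(cs,(513.4,270.4)),ray(ct,(157,146))]), "want",RING)
# stand, pole away: dark brown mask in top1
T=cv2.imread("pics/top1.png"); hsv=cv2.cvtColor(T,cv2.COLOR_BGR2HSV)
m=cv2.inRange(hsv,(0,80,15),(18,255,110)); m[:195]=0;m[265:]=0;m[:,:290]=0;m[:,400:]=0
cv2.imwrite("pics/c4.png",cv2.resize(np.vstack([T[190:265,270:420],cv2.cvtColor(m,8)[190:265,270:420]]),None,fx=4,fy=4,interpolation=cv2.INTER_CUBIC))
E
```

```text
tip [0.6524 0.2484 0.2629] [2.9, 2.9] bend [0.6519 0.2513 0.3412] [0.8, 0.8] want [0.6505 0.2535 0.2224]
```

View pics/c4.png

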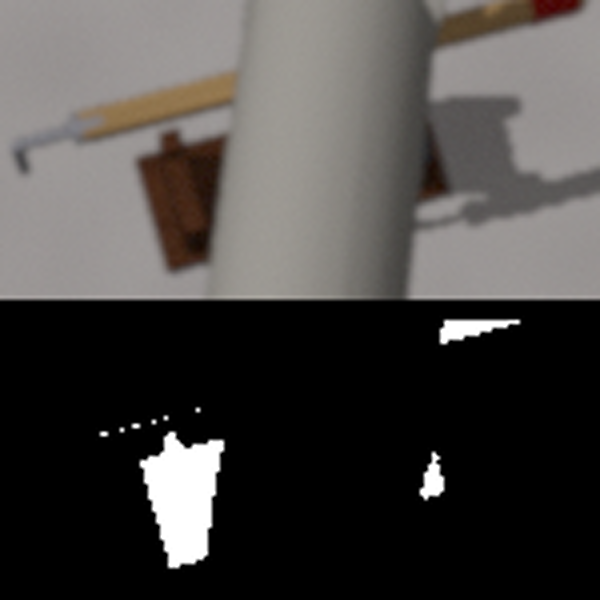

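The arm hides most of the stand here, with one end visible at crop (180,200); I'll measure it later. The tip is within 5 mm of the ring axis, so I'll insert and pull.

```bash
python3 - <<'E'
from h import *
np.set_printoptions(precision=3,suppress=True)
C=np.array([-.0015,.003,0])
manip.servo_line(tcp(polefor(RING,.045)+C),vel=.1); f0=manip.current_force()
print("in",f0,manip.current_tool_pos(),manip.current_clock()); manip.sleep(.2)
for th in (.15,.3,.45,.6,.75,.88,1.0):
    d=.015*min(1,th/.3)
    manip.servo_line(tcp(polefor(ringpos(th)+d*OUT,.045)+C),vel=.08)
    f=manip.current_force()-f0; print(th,f,f@OUT,manip.current_wrist_torque(),manip.current_finger_gap())
    if np.linalg.norm(f)>25: break
print(manip.current_clock(),manip.current_tool_pos())
for n in("scene","top"): cv2.imwrite(f"pics/{n}3.png",viewer.get_image(n)[:,:,::-1])
E
```

```text
in [-0.308 -0.009 -1.022] [0.688 0.071 0.249] 7.9417
0.15 [1.052 0.223 0.436] -0.0056782136251649585 [-0.006 -0.126  0.05 ] 0.01630868386078405
0.3 [ 0.247  0.085 -0.106] -0.033695563927924825 [-0.057 -0.111  0.014] 0.016458630475134756
0.45 [ 0.576 -0.009 -0.362] 0.12521720212637824 [-0.035 -0.151  0.082] 0.016581383355477396
0.6 [ 0.735  0.206 -0.466] -0.05300795179235847 [-0.031 -0.113  0.002] 0.016545212607273558
0.75 [-0.018  0.866 -0.762] -0.8520517624978744 [ 0.141 -0.082 -0.021] 0.016261209824942936
0.88 [ 0.017  3.604 -1.688] -3.5259785584751504 [ 0.775 -0.093 -0.074] 0.016706630744430406
1.0 [-0.489  6.449 -2.23 ] -6.41535595768589 [ 1.386  0.104 -0.072] 0.016057215345563616
11.4417 [ 0.714 -0.06   0.143]
```

View pics/scene3.png

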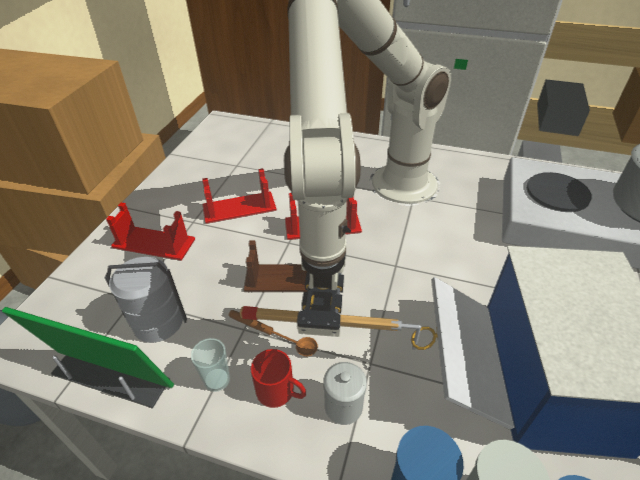

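The hatch is down and the hook is still in the ring at (423,338). I'll check the pole's tilt in the grip and the opening angle.

```bash
python3 - <<'E'
import cv2,numpy as np
s=cv2.imread("pics/scene3.png");t=cv2.imread("pics/top3.png")
r=lambda i,x,y,w,h,k:cv2.resize(i[y:y+h,x:x+w],None,fx=k,fy=k,interpolation=cv2.INTER_CUBIC)
cv2.imwrite("pics/c5.png",np.vstack([r(s,235,290,240,80,10/3),r(t,160,130,240,90,10/3)]))
E
```

```text
(no output)
```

View pics/c5.png

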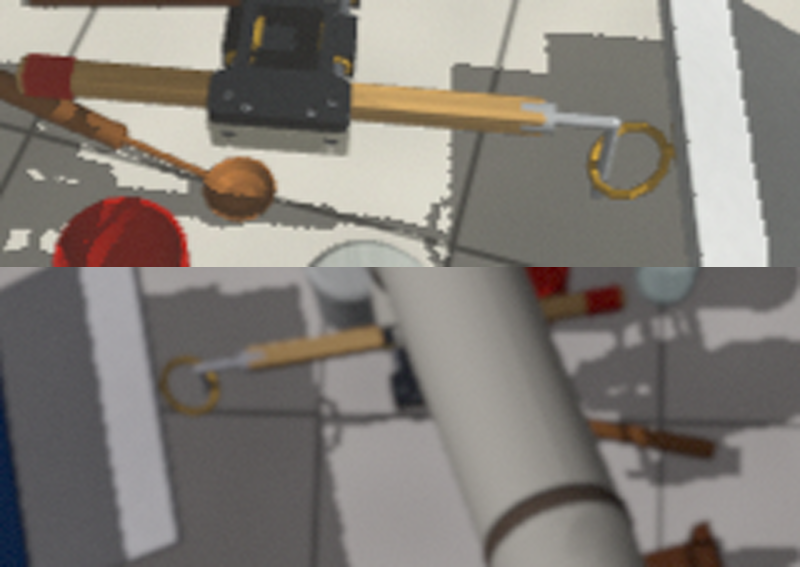

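Pixels read: band scene (249.1,312.8) / top (341.5,139.3), bend (420.4,326.3) / (219.4,160.3), ring (424,338) / (217,165.7).

```bash
python3 - <<'E'
from h import *
np.set_printoptions(precision=4,suppress=True)
cs,ct=viewer.get_calibration("scene"),viewer.get_calibration("top")
r={}
for n,a,b in [("band",(249.1,312.8),(341.5,139.3)),("bend",(420.4,326.3),(219.4,160.3)),("ring",(424,338),(217,165.7))]:
    r[n],e=tri([ray(cs,a),ray(ct,b)]); print(n,r[n],e)
v=r["bend"]-r["band"]; print("len",np.linalg.norm(v),"pitch",np.degrees(np.arcsin(v[2]/np.linalg.norm(v))),"yaw",np.degrees(np.arctan2(v[1],v[0])))
p=manip.current_tool_pos()+[0,0,GD]; print("pole at grip, along from bend",np.linalg.norm((r["bend"]-p)), p)
for th in(.8,.85,.9,.95,1.,1.05): print(th,ringpos(th))
E
```

```text
band [ 0.7454 -0.2122  0.163 ] [1.0, 1.0]
bend [0.6763 0.125  0.1621] [1.2, 1.2]
ring [0.6731 0.1375 0.1221] [1.1, 1.1]
len 0.34418097262997804 pitch -0.15188544519025762 yaw 101.58477410792989
pole at grip, along from bend 0.18902959286818177 [ 0.7145 -0.0601  0.1625]
0.8 [0.6714 0.152  0.149 ]
0.85 [0.6724 0.1473 0.1415]
0.9 [0.6733 0.143  0.1338]
0.95 [0.6741 0.1391 0.1258]
1.0 [0.6748 0.1356 0.1177]
1.05 [0.6755 0.1325 0.1094]
```

```bash
python3 - <<'E'
from h import *
np.set_printoptions(precision=4,suppress=True)
p=manip.current_tool_pos()
for k in range(4):
    p=p+OUT*.003+[0,0,-.0035]; manip.servo_line(p,vel=.03); f=manip.current_force(); print(f,f@OUT,manip.current_tool_pos())
    if abs(f@OUT)>14: break
manip.sleep(.2)
p=manip.current_tool_pos()
a=manip.current_tool_pos()-OUT*.014; manip.servo_line(a,vel=.06); print("relieved",manip.current_force())
manip.servo_line(a+[0,0,.03],vel=.06); print("up",manip.current_force())
manip.servo_line(a+[0,0,.12],vel=.12); print(manip.current_force(),manip.current_clock())
manip.servo_line(a+[0,0,.13]+OUT*.10,vel=.25)
for n in("scene","top"): cv2.imwrite(f"pics/{n}4.png",viewer.get_image(n)[:,:,::-1])
print(manip.current_clock())
E
```

```text
[-0.3517  4.878  -2.1251] -4.848537131890713 [ 0.7149 -0.0612  0.1401]
[-0.9481  7.4557 -2.6285] -7.493529258507262 [ 0.7152 -0.0624  0.1364]
[-1.9594 10.4415 -4.633 ] -10.622074449485373 [ 0.7155 -0.0637  0.1327]
[-1.4717 11.9812 -2.3367] -12.031594204573723 [ 0.7158 -0.0646  0.1292]
relieved [ 0.189   0.0595 -0.22  ]
up [ 0.2359 -0.5716 -0.8244]
[-0.1293 -0.5405 -1.9358] 14.975
15.625
```

View pics/scene4.png

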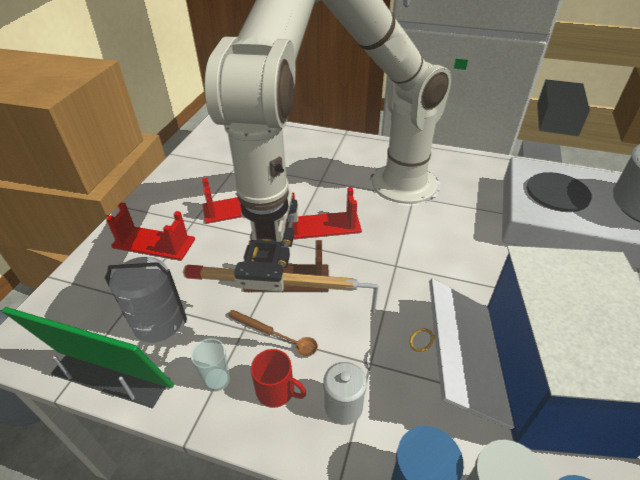

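The hatch stays at its stop, and the free ring is at (421,340). The pole is unhooked and still level. Now I'll measure the stand's centre from its base corners in the top view: (304.5,229.5), (312.5,257), (381.6,237.8).

```bash
python3 - <<'E'
from h import *
np.set_printoptions(precision=4,suppress=True)
ct=viewer.get_calibration("top")
A,B,C=[plane(ct,p,.012) for p in((304.5,229.5),(312.5,257),(381.6,237.8))]
c=(A+C)/2; print("diag",np.linalg.norm(A-C),"w",np.linalg.norm(A-B),"l",np.linalg.norm(B-C),"centre",c,"yaw",np.degrees(np.arctan2(*(B-C)[[1,0]])))
y=np.arctan2(*(B-C)[[1,0]]); u=np.array([-np.cos(y),-np.sin(y),0]); u=u if u[1]>0 else -u
d=P0-c; print("P0 rel stand: along",d@u,"across",d@[-u[1],u[0],0])
T=cv2.imread("pics/top4.png"); cv2.imwrite("pics/c6.png",cv2.resize(T[170:290,250:420],None,fx=4,fy=4,interpolation=cv2.INTER_CUBIC))
E
```

```text
diag 0.22932152346418547 w 0.08578224786779423 l 0.2121798221040556 centre [ 0.508  -0.2284  0.012 ] yaw 107.12581922842277
P0 rel stand: along 0.0024999065855576944 across -0.005171047965251484
```

View pics/c6.png

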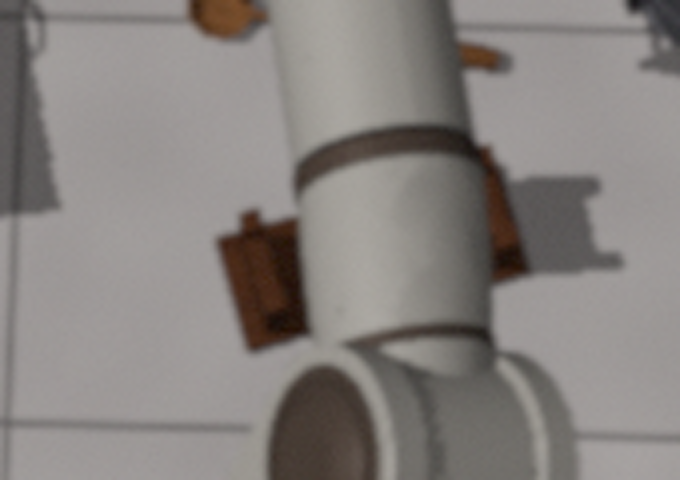

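```bash
python3 - <<'E'
from h import *
np.set_printoptions(precision=4,suppress=True)
P=P0+[-.0025,-.001,0]
manip.move_pose(tcp(P+[0,0,.13]),q(PY,0))
manip.servo_line(tcp(P+[0,0,.02]),vel=.12); f0=manip.current_force()
for dz in(.006,.003,.0015,0,-.001):
    manip.servo_line(tcp(P+[0,0,dz]),vel=.03); f=manip.current_force()-f0; print(dz,f)
    if f[2]>4: break
effector.open_jaws(); manip.sleep(.2)
manip.servo_line(tcp(P+[0,0,.12]),vel=.15)
manip.move_pose(np.array([.30,-.50,.30]),q(PY,0)); manip.sleep(.3)
for n in("scene","top"): cv2.imwrite(f"pics/{n}5.png",viewer.get_image(n)[:,:,::-1])
print(manip.current_clock())
s=cv2.imread("pics/scene5.png"); t=cv2.imread("pics/top5.png")
r=lambda i,x,y,w,h,k:cv2.resize(i[y:y+h,x:x+w],None,fx=k,fy=k,interpolation=cv2.INTER_CUBIC)
cv2.imwrite("pics/c7.png",np.vstack([r(s,205,230,267,120,3),r(t,150,130,267,75,3)[:0],r(t,200,190,200,80,4)[:,:801].copy() if 0 else cv2.resize(t[150:260,150:417],(801,330))]))
E
```

```text
0.006 [ 0.4326 -0.1118 -1.6622]
0.003 [ 0.9599 -0.5069 -0.3754]
0.0015 [ 0.8979 -1.0591 -0.4465]
0 [ 0.9325 -0.4197 -0.5198]
-0.001 [-1.6178 -0.0963  8.4918]
23.4333
```

```bash
python3 - <<'E'
import cv2
i=cv2.imread("pics/c7.png"); cv2.imwrite("pics/c8.png",cv2.resize(i,(680,586)))
E
```

```text
(no output)
```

View pics/c8.png

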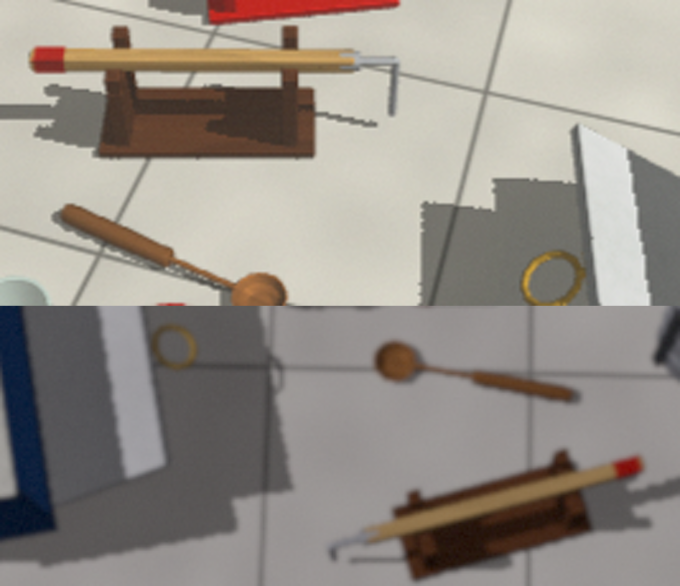

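The pole lies level in both notches with its hook hanging down: tail at crop (48,60), hook at (395,85). The hatch is fully down with the ring free at (553,278), and the robot is clear.

```bash
python3 -c "
from bench import manip
print(manip.hand_in())"
```

```text
the job is handed in; nothing more can be done
None
```

The job is handed in: the hatch was pulled down to its stop with the pole and stays down, and the pole is back on its stand in both notches with its hook hanging down (about 23.5 s of the 51 s used; the hand-in call returned no verdict).

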